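# Snap the open water meter's lid shut

### The job

One of the three water meters on the desk has been left with its round lid standing open. Press that lid down from above until it snaps past its spring catch and lies fully shut, then let go; do not shift the other two meters.

Things in the scene. Friction and masses are not known exactly. Their poses are not given: they have to be found in the camera images.
- lid_hinge (a point): Middle of the open lid's hinge axis, 115 mm above the desk, on the open meter (fixed; blue body 75 x 185 mm, round brass collar 70 mm across, 120 mm high when shut). Axes are the meter's: z up, y along pipe and hinge, x from the lid's front tab to the hinge (which is on the side away from the robot). The collar's axis lies 35 mm along -x; the shut lid's front tab 70 mm along -x.
- lid_front (a point): Point on the open lid's flat top face, on its centre line 60 mm from the hinge axis, 10 mm behind the front tab; it swings with the lid (blue disc, 65 mm across, 6 mm thick). When shut, the lid's top lies level, 4.6 mm above the hinge axis, higher than the steel spring catch in front of it.
- meter_a_lid (a joint): Angle of the open lid in rad: 0 shut and level, 1.57 upright. It starts at 0.5 to 1.0 and stays where it is left (stiff hinge, under 1 N at the front). At about 0.12 a lip below the front tab meets the steel spring catch on the collar and rests there, ajar; some 6 to 9 N straight down near the front (more nearer the hinge) takes it past, then it is held shut.
- meter_b: A closed water meter of the same shape and size (75 x 185 x 120 mm, about 0.95 kg), standing loose on the desk. Origin at the centre of its underside; x from its front tab to its hinge, y along its pipe.
- meter_c: The other closed water meter, the same as meter_b, also loose. Origin at the centre of its underside.

How it is judged:
By the outcome, as a careful person would: the job done as asked, in the order asked, and still so for the second after the job is handed in, with the robot touching nothing.
It also fails if it takes over 29 s, if anything falls off the work surface, if the arm or the gripper's body presses on something with over 40 N, if the wrist force passes 120 N, or if a joint passes its speed limit or range.

### The arm

A 7-joint arm with a two-finger parallel gripper is mounted at the origin on a cart in front of the work surface, level with it; the furniture and walls round the work are solid. World frame = base frame: x ahead of the robot, y to its left, z up, the work surface at z = 0. Lengths are in mm, angles in rad, forces in N, time in s.
With the tool pointing down it reaches from about 425 to 1025 mm from the base axis. Payload 9.4 kg.
Tool frame: the origin (TCP) lies at the very end of the fingers, on their centre line; the grasp point (between the pads) lies 19 mm behind it; z points along the fingers, y is the line along which they close (so a half turn about z gives the same grasp; the last joint's range is limited). The gripper opens to 85 mm and grips with 20 to 120 N. Pads are 22 mm wide; open, the fingers measure 114 mm over their backs; the gripper's body (76 mm by 85 mm) begins 54 mm behind the grasp point. The pads swing forward as they close: fully open they stand 13 mm farther back than shut.
Start: joints at [-1.309, 0.599, -0.003, 1.599, 0.002, 0.943, -0.08], TCP at [240.962, 683.785, 231.275] pointing down, gripper open.
Joint ranges: [-2.57, 2.57], [-0.35, 1.97], [-1.29, 1.29], [0.11, 2.56], [-1.05, 4.19], [0.11, 1.86], [-2.63, 2.63]. Speed limits (rad/s): [2.22, 2.22, 3.01, 3.01, 3.14, 3.14, 3.14].

### API

Orientations are given as a 3x3 rotation matrix whose columns are the frame's x, y, z axes.
In Python, from rig import bot gives the robot as it stands. The module is installed in compiled form; this text tells all that it offers.
- The arm moves only by the tool drive_tool, never from a script. Its argument "steps" is a list of rows, each a list of 3 entries, a list of its own where there are three numbers: the shift along the tool's x, y, z scaled (see below), then the turn, a rotation vector about the tool's x, y, z scaled (see below), then the opening, from 0 (shut) to 1 (fully open). In form: [[[dx, dy, dz], [rx, ry, rz], hand], ...]. A call has 1 to 20 rows; each row shifts and turns the commanded pose from where the row before left it, along the tool's axes as they then stand; what a row does not reach is not made up. The controller multiplies each number of a shift by 2.5 cm and each number of a turn by 0.12 rad. A row lasts 1/12 s, in which the tool goes at most 41.7 mm and 7.16 degrees, less where a joint would pass 70% of its speed; a pose out of reach is approached as far as the arm can. A call with a number of a shift or a turn outside -1 to 1 is refused whole. A call with a gripper value outside its range is refused whole. The fingers move at their own pace and stop on an object; the grip force is fixed at half the most. Time passes only in rows, so rows that do not move let the fingers close. It gives the time, the measured TCP pose, the force, the opening and the grip force at its end, in the units of the state.
- bot.get_obs(): the state, without advancing time (a new reading comes with each control period).
- bot.get_image(name): name is "scene" or "top" or "wrist"; returns the picture (400x640x3 uint8, red, green, blue); there is no depth.
- bot.get_calibration(name): a dict with "fovy" (degrees; the focal length in pixels is half the picture's height over the tangent of half this angle, whatever the lens; pixels are square), "cx", "cy" (the principal point, pixels), "R" (3x3) and "t" (3): a world point X has camera coordinates R X + t. Camera axes: x right, y down, z forward; pixel columns grow to the right and rows downward; lengths in mm; the calibration is good to about 2 mm. The wrist camera is an equidistant fisheye: a pixel r from the principal point sees the ray r / f radians off the axis. A picture is of the moment at which its call begins: read the wrist's pose just before it. get_calibration takes no time and is no camera call; for the wrist camera it gives the pose at the moment of the call.
- bot.job_done(): hands the job in; it is judged then, once.
The state is a dict: "time_s": time; "qpos": joint angles; "qvel": joint speeds; "joint_efforts": joint torques, N m; "position": TCP position; "ee_rot": TCP orientation; "ft_force": force on the tool from outside, world axes, zero at the start; "moment": the same for the moment, N m; "opening": finger opening in mm; "grip_force": force on a finger pad.
Only numpy, scipy, OpenCV 4.12 (cv2) and the standard library are available. Lean on these libraries where they do the work, as an engineer would, in place of code of your own. Each camera call takes 0.05 s, during which the arm holds its last target. There are 200 camera calls.

## Working session

There is one attempt and no reset: what is moved stays moved. The work goes in short steps, Python scripts to look and compute and a tool call to move; the robot and the scene stay as the last step left them, time stands still between calls to the robot, and variables do not carry over. Pictures are saved under pics/ and viewed, at most 10 in all, crops included, and the job is handed in when it is done.

Besides the shell and the picture viewer there is one more tool, called after "Emit:" as a command line: name --argument value ..., lists and objects as JSON in quotes. drive_tool: Moves the arm, as the interface text tells. Shifts and turns lie within -1 to 1; 1 stands for 2.5 cm of shift or 0.12 rad of turn. Its arguments: {"type":"object","properties":{"steps":{"type":"array"}},"required":["steps"]}

```bash
mkdir -p pics; python3 - <<'E'
from rig import bot
import cv2
o=bot.get_obs();print(o['time_s'],o['position'],o['ee_rot'],o['opening'])
for n in('scene','top'):
    c=bot.get_calibration(n);print(n,c)
    cv2.imwrite(f'pics/{n}0.png',bot.get_image(n)[:,:,::-1])
E
```

```text
0.0 [240.81286117 683.3139465  230.38822619] [[-9.43170074e-01  3.32310185e-01 -3.90742733e-04]
 [ 3.32310377e-01  9.43168754e-01 -1.58575561e-03]
 [-1.58426401e-04 -1.62548510e-03 -9.99998666e-01]] 85.3526219990576
scene {'fovy': 47.14888333498009, 'cx': 324.85474930465045, 'cy': 198.4621479475428, 'R': array([[ 0.58280269, -0.81260747, -0.00318002],
       [-0.55737458, -0.39689565, -0.72925128],
       [ 0.5913329 ,  0.42678207, -0.6842386 ]]), 't': array([-295.22139414,  376.9543247 , 1052.97903036])}
top {'fovy': 54.50832046661078, 'cx': 316.4816555551285, 'cy': 198.5603234604916, 'R': array([[ 0.10749957, -0.99419827, -0.00369451],
       [-0.97427892, -0.10460404, -0.19959606],
       [ 0.19805159,  0.02505598, -0.9798713 ]]), 't': array([-47.95899599, 552.21843747, 901.45319889])}
```

View pics/scene0.png

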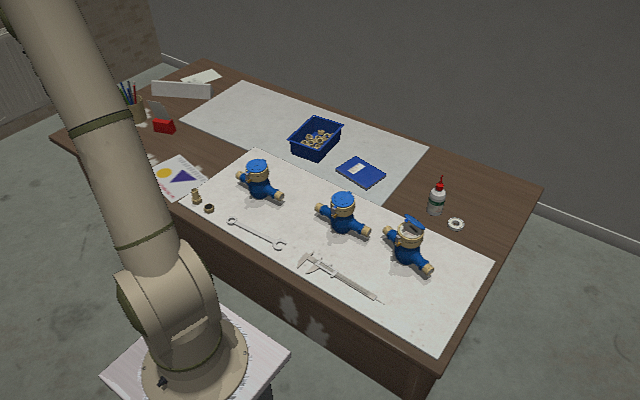

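View pics/top0.png

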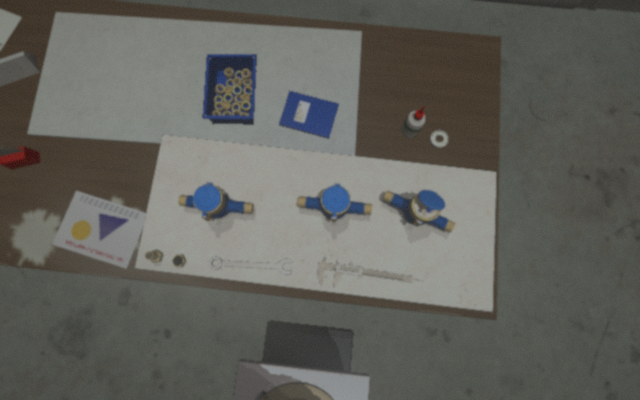

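The open meter is the rightmost one: top (425,207), scene (409,240). Both closed meters are to its left, with their lids flat. I'll enlarge the open one.

```bash
python3 - <<'E'
import cv2,numpy as np
a=cv2.imread('pics/top0.png')[175:245,370:470];b=cv2.imread('pics/scene0.png')[200:290,370:450]
a=cv2.resize(a,None,fx=5,fy=5,interpolation=2);b=cv2.resize(b,None,fx=3.75,fy=3.9,interpolation=2)
a=cv2.copyMakeBorder(a,0,b.shape[0]-a.shape[0],0,0,0);cv2.imwrite('pics/crop0.png',np.hstack([a,b[:,:300]]))
E
```

```text
(no output)
```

View pics/crop0.png

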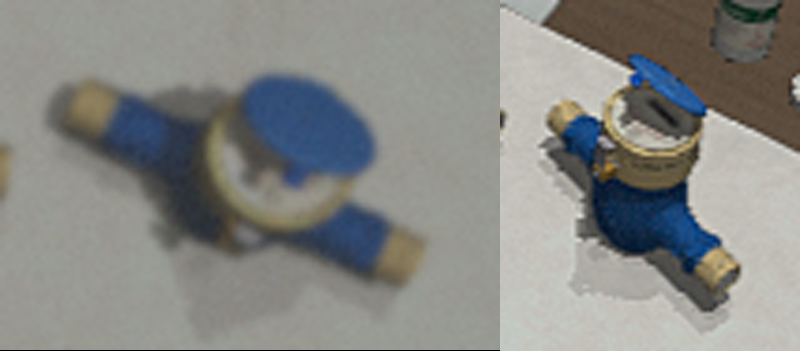

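```bash
cat > h.py <<'E'
import numpy as np
from rig import bot
def ray(n,p,c=None):
    c=c or bot.get_calibration(n); f=200/np.tan(np.radians(c['fovy']/2))
    v=np.array([p[0]-c['cx'],p[1]-c['cy']])/f
    if n=='wrist':
        r=np.hypot(*v); d=np.array([*(v/r*np.sin(r)),np.cos(r)])
    else: d=np.array([*v,1]); d/=np.linalg.norm(d)
    return -c['R'].T@c['t'], c['R'].T@d
def plane(n,p,z,c=None):
    o,d=ray(n,p,c); return o+d*(z-o[2])/d[2]
def proj(c,X,fish=False):
    q=c['R']@X+c['t']; f=200/np.tan(np.radians(c['fovy']/2)); h=np.hypot(q[0],q[1])
    k=f*np.arctan2(h,q[2])/h if fish else f/q[2]
    return np.array([c['cx']+k*q[0],c['cy']+k*q[1]])
E
python3 - <<'E'
from h import *
for z in (110,116): print(z,plane('top',(425.4,207),z),plane('scene',(410.5,231.5),z))
for z in (40,50):
  a,b=plane('top',(388,196.6),z),plane('top',(451,226),z); d=b-a; print(z,a,b,(a+b)/2,np.linalg.norm(d),np.degrees(np.arctan2(d[1],d[0])))
  a,b=plane('scene',(370+65/3.75,200+113/3.9),z),plane('scene',(370+220/3.75,200+268/3.9),z); d=b-a; print(z,a,b,(a+b)/2,np.linalg.norm(d),np.degrees(np.arctan2(d[1],d[0])))
E
```

```text
110 [ 550.25530734 -242.13826054  110.        ] [ 551.18196821 -244.22982776  110.        ]
116 [ 548.9945237  -240.57850782  116.        ] [ 545.81125794 -246.23413887  116.        ]
40 [ 581.45199681 -165.84225851   40.        ] [ 524.06831145 -325.53927719   40.        ] [ 552.76015413 -245.69076785   40.        ] 169.69391597884936 -109.76480759046045
40 [ 584.36234095 -162.71638797   40.        ] [ 523.66143383 -321.78487884   40.        ] [ 554.01188739 -242.25063341   40.        ] 170.25682045340298 -110.88697102328778
50 [ 579.17774775 -164.23383824   50.        ] [ 522.39597765 -322.25574539   50.        ] [ 550.7868627  -243.24479181   50.        ] 167.91394389133563 -109.76480759046046
50 [ 575.72000608 -166.66594987   50.        ] [ 515.65508047 -324.06783267   50.        ] [ 545.68754328 -245.36689127   50.        ] 168.472988928186 -110.88697102328781
```

```bash
python3 - <<'E'
from h import *
C={n:bot.get_calibration(n) for n in('scene','top')}
x=np.array([.938,-.347,0]);H=np.array([550,-243,115.])+35*x
for th in np.arange(.4,1.1,.1):
    X=H-x*70*np.cos(th)+np.array([0,0,70*np.sin(th)])
    print(round(th,1),[proj(C[n],X).round(1) for n in C])
E
```

```text
0.4 [array([402.7, 227.7]), array([424.5, 216.3])]
0.5 [array([403.9, 225.6]), array([425.8, 214.6])]
0.6 [array([405.3, 223.3]), array([427.2, 212.7])]
0.7 [array([406.8, 221.1]), array([428.7, 210.6])]
0.8 [array([408.5, 218.9]), array([430.2, 208.2])]
0.9 [array([410.3, 216.8]), array([431.8, 205.7])]
1.0 [array([412.2, 214.8]), array([433.3, 203. ])]
```

Emit:
drive_tool --steps '[[[-0.6,-0.77,0],[0,0,0],0],[[-0.6,-0.77,0],[0,0,0],0],[[-0.6,-0.77,0],[0,0,0],0],[[-0.6,-0.77,0],[0,0,0],0],[[-0.6,-0.77,0],[0,0,0],0],[[-0.6,-0.77,0],[0,0,0],0],[[-0.6,-0.77,0],[0,0,0],0],[[-0.6,-0.77,0],[0,0,0],0],[[-0.6,-0.77,0],[0,0,0],0],[[-0.6,-0.77,0],[0,0,0],0],[[-0.6,-0.77,0],[0,0,0],0],[[-0.6,-0.77,0],[0,0,0],0],[[-0.6,-0.77,0],[0,0,0],0],[[-0.6,-0.77,0],[0,0,0],0],[[-0.6,-0.77,0],[0,0,0],0],[[-0.6,-0.77,0],[0,0,0],0],[[-0.6,-0.77,0],[0,0,0],0],[[-0.6,-0.77,0],[0,0,0],0],[[-0.6,-0.77,0],[0,0,0],0],[[-0.6,-0.77,0],[0,0,0],0]]'

```text
time_s: 1.77
position: [396.0, 219.7, 231.2]
ee_rot: [[-0.943, 0.332, -0.0], [0.332, 0.943, -0.0], [0.0, -0.0, -1.0]]
ft_force: [0.4, 0.5, -0.5]
opening: -0.1
grip_force: 0.0
```

Emit:
drive_tool --steps '[[[-0.6,-0.77,0],[0,0,0],0],[[-0.6,-0.77,0],[0,0,0],0],[[-0.6,-0.77,0],[0,0,0],0],[[-0.6,-0.77,0],[0,0,0],0],[[-0.6,-0.77,0],[0,0,0],0],[[-0.6,-0.77,0],[0,0,0],0],[[-0.6,-0.77,0],[0,0,0],0],[[-0.6,-0.77,0],[0,0,0],0],[[-0.6,-0.77,0],[0,0,0],0],[[-0.6,-0.77,0],[0,0,0],0],[[-0.6,-0.77,0],[0,0,0],0],[[-0.6,-0.77,0],[0,0,0],0],[[-0.6,-0.77,0],[0,0,0],0],[[-0.6,-0.77,0],[0,0,0],0],[[-0.6,-0.77,0],[0,0,0],0],[[-0.6,-0.77,0],[0,0,0],0],[[-0.6,-0.77,0],[0,0,0],0],[[-0.6,-0.77,0],[0,0,0],0],[[-0.6,-0.77,0],[0,0,0],0],[[0,0,0],[0,0,0],0]]'

```text
time_s: 3.43
position: [543.8, -223.8, 231.2]
ee_rot: [[-0.942, 0.337, 0.001], [0.337, 0.942, -0.003], [-0.002, -0.002, -1.0]]
ft_force: [0.3, -1.4, 0.4]
opening: 0.1
grip_force: 0.0
```

```bash
python3 - <<'E'
from h import *
import cv2
o=bot.get_obs();c=bot.get_calibration('wrist');im=bot.get_image('wrist')[:,:,::-1].copy()
print(o['position'],o['time_s'],o['ft_force'])
cv2.imwrite('pics/w0.png',im)
x=np.array([.938,-.347,0]);y=np.array([.347,.938,0]);H=np.array([550,-243,115.])+35*x
for th in(.6,.7,.8):
    print(th,'tab',proj(c,H-x*70*np.cos(th)+[0,0,70*np.sin(th)],1))
for X,l in((H,'hinge'),(H-35*x,'collar'),(H-70*x,'catch'),(H-35*x+35*y,'L'),(H-35*x-35*y,'R')):print(l,proj(c,X,1))
E
```

```text
[ 543.84866868 -223.78601171  231.15100492] 3.4333 [ 0.30762018 -1.40976943  0.43135263]
0.6 tab [290.38805258 200.00677351]
0.7 tab [289.89222417 207.78901684]
0.8 tab [289.44842379 216.34272401]
hinge [294.47164013 247.68622888]
collar [294.01525404 211.85633426]
catch [293.71964221 172.96418477]
L [333.62682295 212.27094248]
R [255.02408305 211.35590872]
```

View pics/w0.png

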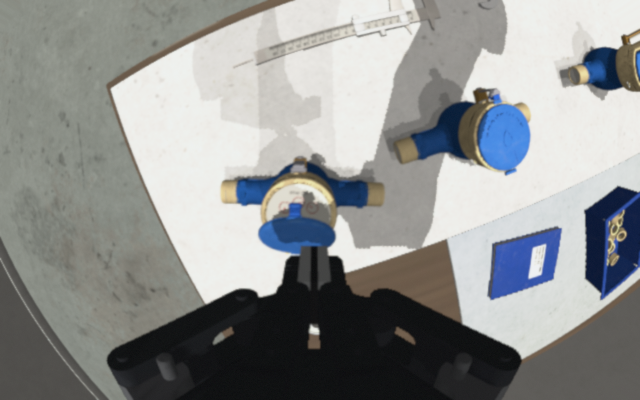

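Tab at (295,208) and collar centre at (299,205), which is about 4 mm to the meter's +y of my estimate. The lid is at roughly 0.7 rad. I'll move over the lid and start pressing along the arc.

Emit:
drive_tool --steps '[[[-0.56,-0.5,0],[0,0,0],0],[[0,0,0.8],[0,0,0],0],[[0,0,0.8],[0,0,0],0],[[0,0,0.6],[0,0,0],0],[[0,0,0.3],[0,0,0],0],[[0,0,0],[0,0,0],0]]'

```text
time_s: 3.98
position: [551.3, -233.8, 167.1]
ee_rot: [[-0.944, 0.331, -0.003], [0.331, 0.944, 0.001], [0.003, 0.0, -1.0]]
ft_force: [-0.6, 0.0, -0.6]
opening: -0.1
grip_force: 0.0
```

```bash
python3 - <<'E'
from h import *
import cv2
o=bot.get_obs();print(o['position'],o['ft_force'])
a=bot.get_image('wrist')[:,:,::-1][130:330,180:440];b=bot.get_image('scene')[:,:,::-1][180:290,350:460]
cv2.imwrite('pics/w1.png',np.hstack([cv2.resize(a,(520,400)),cv2.resize(b,(280,400))]))
E
```

```text
[ 551.25133892 -233.75706332  167.12969488] [-0.57960296  0.02030805 -0.62092351]
```

View pics/w1.png

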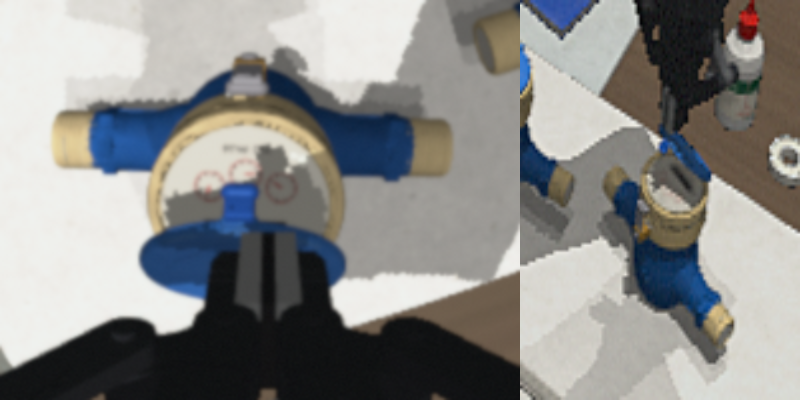

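Fingertip sits over the lid just behind the tab, about 6 mm to its +y side. I'll correct that and press along the arc.

Emit:
drive_tool --steps '[[[0,-0.24,0],[0,0,0],0],[[0,0,0.3],[0,0,0],0],[[0.04,0,0.3],[0,0,0],0],[[0.06,0,0.2],[0,0,0],0],[[0.08,0,0.2],[0,0,0],0],[[0.08,0,0.2],[0,0,0],0],[[0.08,0,0.2],[0,0,0],0],[[0.08,0,0.2],[0,0,0],0],[[0.04,0,0],[0,0,0],0]]'

```text
time_s: 4.83
position: [538.7, -236.6, 127.6]
ee_rot: [[-0.943, 0.332, -0.001], [0.332, 0.943, 0.001], [0.002, 0.0, -1.0]]
ft_force: [0.2, 0.2, -0.6]
opening: 0.2
grip_force: 0.0
```

Emit:
drive_tool --steps '[[[0.1,0,0.1],[0,0,0],0],[[0.06,0,0.06],[0,0,0],0],[[0,0,0.06],[0,0,0],0],[[0,0,0.06],[0,0,0],0],[[0,0,0],[0,0,0],0]]'

```text
time_s: 5.25
position: [535.2, -235.5, 121.6]
ee_rot: [[-0.943, 0.332, -0.001], [0.332, 0.943, 0.0], [0.001, 0.0, -1.0]]
ft_force: [0.3, -0.2, 0.5]
opening: -0.1
grip_force: 0.0
```

```bash
python3 - <<'E'
from h import *
import cv2
o=bot.get_obs();print(o['position'],o['ft_force'])
a=bot.get_image('wrist')[:,:,::-1][130:330,180:440];b=bot.get_image('scene')[:,:,::-1][180:290,350:460]
cv2.imwrite('pics/w2.png',np.hstack([cv2.resize(a,(520,400)),cv2.resize(b,(280,400))]))
E
```

```text
[ 535.23315685 -235.50186038  121.55431585] [ 0.29743379 -0.20505895  0.49775411]
```

View pics/w2.png

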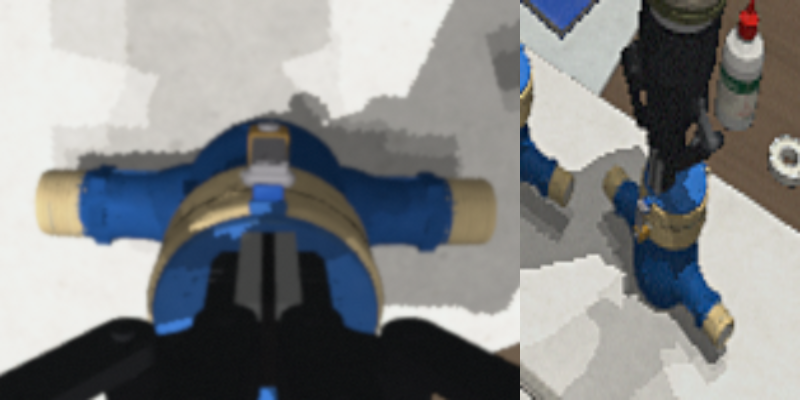

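The lid is down with its tab at the catch, and contact is only starting. Now for the snap.

Emit:
drive_tool --steps '[[[0,0,0.06],[0,0,0],0],[[0,0,0.06],[0,0,0],0],[[0,0,0],[0,0,0],0]]'

```text
time_s: 5.6
position: [535.4, -235.6, 119.4]
ee_rot: [[-0.943, 0.332, -0.0], [0.332, 0.943, 0.0], [0.0, 0.0, -1.0]]
ft_force: [-1.2, 1.0, 8.6]
opening: 0.1
grip_force: 4.5
```

Emit:
drive_tool --steps '[[[0,0,0.06],[0,0,0],0],[[0,0,0.06],[0,0,0],0],[[0,0,0],[0,0,0],0]]'

```text
time_s: 5.85
position: [535.5, -235.7, 119.0]
ee_rot: [[-0.943, 0.333, 0.001], [0.333, 0.943, 0.0], [-0.001, 0.001, -1.0]]
ft_force: [-9.6, 5.1, 39.6]
opening: 0.1
grip_force: 19.8
```

It's at a hard stop at z≈119, which matches the shut height of 119.6. Lifting off to check.

Emit:
drive_tool --steps '[[[0,0,-0.4],[0,0,0],0],[[0,0,-0.8],[0,0,0],0],[[0,0,-1],[0,0,0],0],[[0,0,-1],[0,0,0],0],[[-1,0,-1],[0,0,0],0],[[-1,0,-0.5],[0,0,0],0],[[0,0,0],[0,0,0],0],[[0,0,0],[0,0,0],0]]'

```text
time_s: 6.52
position: [583.7, -252.4, 233.6]
ee_rot: [[-0.943, 0.332, 0.001], [0.332, 0.943, -0.0], [-0.001, 0.0, -1.0]]
ft_force: [-0.2, -0.1, 0.3]
opening: -0.2
grip_force: 0.0
```

```bash
python3 - <<'E'
from h import *
import cv2
o=bot.get_obs();print(o['position'],o['ft_force'],o['time_s'])
a=bot.get_image('wrist')[:,:,::-1][130:280,220:400];b=bot.get_image('scene')[:,:,::-1][180:290,310:450]
cv2.imwrite('pics/w3.png',np.hstack([cv2.resize(a,(400,400)),cv2.resize(b,(400,400))]))
E
```

```text
[ 583.69713061 -252.43932876  233.60774801] [-0.20193645 -0.07740293  0.31574943] 6.5167
```

View pics/w3.png

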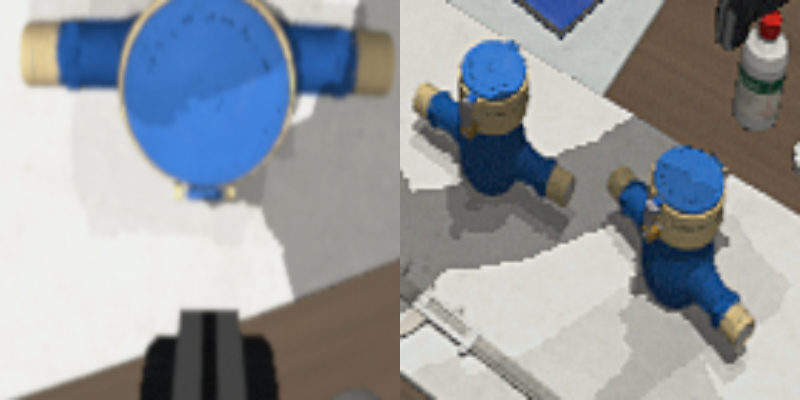

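The lid now lies flat and concentric on its collar, like the neighbouring closed meter. The other meters haven't moved and the robot is clear.

```bash
python3 -c "
from rig import bot
print(bot.job_done())"
```

```text
the job is handed in; nothing more can be done
None
```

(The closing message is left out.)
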